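# Free the hub plug of the larger cable reel

## Robot

A 6-joint arm with a two-finger parallel gripper is mounted at the origin on the work surface. World frame = base frame: x ahead of the robot, y to its left, z up, the work surface at z = 0. Lengths are in m, angles in rad, forces in N, time in s.
With the tool pointing down it reaches from about 0.275 to 0.85 m from the base axis. Payload 19 kg.
Tool frame: the origin (TCP) lies between the finger pads; the fingertips stand 25 mm ahead of it and the grasp point (between the pads) lies 6 mm ahead of it; z points along the fingers, y is the line along which they close (so a half turn about z gives the same grasp; the last joint's range is limited). The gripper opens to 85 mm and grips with 20 to 120 N. Pads are 22 mm wide; open, the fingers measure 114 mm over their backs; the gripper's body (76 mm by 85 mm) begins 54 mm behind the grasp point. The pads swing forward as they close: fully open they stand 13 mm farther back than shut.
Start: joints at [-1.34, 0.15, 1.437, -0, 1.554, -0.134], TCP at [0.205, -0.537, 0.256] pointing down, gripper open.
Joint ranges: [-2.8, 2.8], [-0.68, 2.1], [0.12, 2.68], [-1.39, 4.53], [0.16, 2.79], [-2.81, 2.81]. Speed limits (rad/s): [1.89, 1.89, 2.22, 3.01, 3.01, 3.01].

## Interface

Orientations are given as a rotation vector (axis times angle).
In Python, from bench import robot, eyes gives the robot as it stands. The module is installed in compiled form; this text tells all that it offers.
- The arm moves only by the tool play_rows, never from a script. Its argument "deltas" is one flat list of numbers, 7 for each row, row after row: the shift along the world's x, y, z in m, then the turn, a rotation vector about the world's x, y, z in degrees, then the closure in counts, from 0 (fully open) to 255 (shut). A call has 1 to 5 rows; each row shifts and turns the commanded pose from where the row before left it; what a row does not reach is not made up. A row lasts 1/8 s, in which the tool goes at most 62.5 mm and 10.7 degrees, less where a joint would pass 70% of its speed; a pose out of reach is approached as far as the arm can. A call is refused whole if a number of a shift passes 0.0625 or a number of a turn 10.7, either way. A call with a gripper value outside its range is refused whole. The fingers move at their own pace and stop on an object; "squeeze" is the grip in N (left out, the last holds). Time passes only in rows, so rows that do not move let the fingers close. It gives the time, the measured TCP pose, the force, the opening and the grip force at its end, in the units of the state.
- robot.state(): the state, without advancing time (a new reading comes with each control period).
- eyes.camera(name): name is "scene" or "top" or "wrist"; returns a dict with "img" (480x640x3 uint8, red, green, blue), "intrinsics" (3x3 intrinsics, pixels), "dist_coeffs" ([k1, k2, p1, p2, k3] as OpenCV has them; the pictures are not rectified), "T" (4x4, takes a point from camera to world coordinates); the wrist camera has in their place "T_tool_cam" (4x4, takes a point from camera to tool coordinates, whose origin is the TCP and whose axes are the flange's). Camera axes: x right, y up, looking along -z (the intrinsics and any distortion apply to the point x, -y, -z); pixel columns grow to the right and rows downward; lengths in m; the calibration is good to about 2 mm. A picture is of the moment at which its call begins: read the wrist's pose just before it. There is no depth.
- robot.sign_off(): hands the job in; it is judged then, once.
The state is a dict: "time": time; "qpos": joint angles; "qd": joint speeds; "joint_torque": joint torques, N m; "tcp_pos": TCP position; "ee_rot": TCP orientation; "force": force on the tool from outside, world axes, zero at the start; "torque": the same for the moment, N m; "gripper_width": finger opening in m; "grasp_force": force on a finger pad.
Only numpy, scipy, OpenCV 4.12 (cv2) and the standard library are available. Lean on these libraries where they do the work, as an engineer would, in place of code of your own. Each camera call takes 0.05 s, during which the arm holds its last target. There are 200 camera calls.

## Task

The larger of the two empty cable reels is about to come off its stand. Its tapered hub plug is jammed in the bore: twist it where it sits to break it free, pull it straight out, and stand it upright on its foot in the shallow steel tray. Leave the plug of the smaller reel in its seat.

Things in the scene. Friction and masses are not known exactly. Their poses are not given: they have to be found in the camera images.
- large_reel_plug: Hub plug of the larger reel, about 0.2 kg. Origin: centre of its foot; z up. Heights above the foot: 0-30 mm shank 26 mm thick, with a 40 x 6 x 7 mm cross bar at the bottom; 30-73 mm aluminium taper, diameter 45 to 54 mm; 73-118 mm black wing, 50 mm long (x), 14 mm thick (y). Grip the wing across its thickness, 103 mm up. It stands by itself on its foot. Starts seated, foot 30 mm above the bench.
- large_reel: Larger white empty reel lying flat on a stand (both fixed), on either side of the tray. Flanges 200 mm wide, upper face 100 mm above the bench. Origin on the bench under its axis, z up; the plug's x starts along its x. A straight pull does not move the plug: twist it about z, either way, against 0.2 N m; from 35 degrees it pulls straight up (45 is a good aim, stop at 65). Raised 75 mm it is clear.
- small_reel_plug: Identical plug in the smaller reel (white, flanges 140 mm wide, otherwise like the larger reel and also fixed), to be left in its seat. Origin and axes as for the other plug. The plugs are told apart only by the reels they sit in.
- tray: Shallow open steel tray, fixed, between the reels: 180 (x) x 140 (y) x 30 mm high, walls and floor 4 mm. Origin at the centre of its underside, z up. A loose dark steel collar, 36 mm wide and 16 mm high, lies in its +x +y corner, 60 mm along x and 40 mm along y from the centre; the rest of the floor is clear.
Mind the look-alikes: they are no part of the job. Leave any pink or purple look-alike of the large_reel_plug alone.

How it is judged:
On the way, in this order (a step that is already met when the one before it is completed fails the run):
1. the plug of the larger reel is twisted by at least 24 degrees while still in its seat (raised by less than 12 mm) (angle between the x axis of large_reel_plug and the x axis of large_reel, either way round above 0.42 rad and z of large_reel_plug in the frame of large_reel below 0.042 m), for 0.1 s.
2. that plug is pulled out of the bore (its foot at least 75 mm above its seat) (z of large_reel_plug in the frame of large_reel above 0.105 m), for 0.1 s.
At the end, for the whole second after the job is handed in: The larger reel's plug stands upright (within 10 degrees) on its foot on the floor of the tray (foot centre inside the walls and no more than 8 mm above the floor), at rest and released; the smaller reel's plug is still in its seat (moved less than 12 mm) (x of large_reel_plug in the frame of tray between -0.086 and 0.086 m and y of large_reel_plug in the frame of tray between -0.066 and 0.066 m and z of large_reel_plug in the frame of tray below 0.012 m and angle between large_reel_plug's own z axis and vertical below 0.17 rad and linear speed of large_reel_plug below 0.02 m/s and distance of small_reel_plug from where it was at the start of the episode below 0.012 m); the robot touches nothing.
It fails at once if the smaller reel's plug is pulled from its seat (moved more than 12 mm) (distance of small_reel_plug from where it was at the start of the episode above 0.012 m).
It also fails if it takes over 45 s, if anything falls off the work surface, if the arm or the gripper's body presses on something with over 40 N, if the wrist force passes 120 N, or if a joint passes its speed limit or range.

## Working session

There is one attempt and no reset: what is moved stays moved. The work goes in short steps, Python scripts to look and compute and a tool call to move; the robot and the scene stay as the last step left them, time stands still between calls to the robot, and variables do not carry over. Pictures are saved under pics/ and viewed, at most 10 in all, crops included, and the job is handed in when it is done.

Besides the shell and the picture viewer there is one more tool, called after ">>>" as a command line: name --argument value ..., lists and objects as JSON in quotes. play_rows: Moves the arm, as the interface text tells. Its arguments: {"type":"object","properties":{"deltas":{"type":"array","items":{"type":"number"}},"squeeze":{"type":"number"}},"required":["deltas"]}

```bash
mkdir -p pics; cat > h.py <<'E'
import numpy as np, cv2
from bench import robot, eyes
from scipy.spatial.transform import Rotation as R
def cam(name):
    s=robot.state(); c=eyes.camera(name)
    if name=="wrist":
        T=np.eye(4); T[:3,:3]=R.from_rotvec(s["ee_rot"]).as_matrix(); T[:3,3]=s["tcp_pos"]
        c["T"]=T@np.array(c["T_tool_cam"])
    c["T"]=np.array(c["T"]); return c
def save(c,n): cv2.imwrite("pics/"+n+".png",c["img"][:,:,::-1])
def ray(c,uv):
    p=cv2.undistortPoints(np.array(uv,float).reshape(-1,1,2),np.array(c["intrinsics"]),np.array(c["dist_coeffs"])).reshape(-1,2)
    d=np.c_[p[:,0],-p[:,1],-np.ones(len(p))]@c["T"][:3,:3].T
    return c["T"][:3,3],d/np.linalg.norm(d,axis=1)[:,None]
def onz(c,uv,z):
    o,d=ray(c,uv); return o+d*((z-o[2])/d[:,2])[:,None]
def tri(c1,a,c2,b):
    o1,d1=ray(c1,a);o2,d2=ray(c2,b);d1=d1[0];d2=d2[0]
    t=np.linalg.lstsq(np.c_[d1,-d2],o2-o1,rcond=None)[0]
    p,q=o1+t[0]*d1,o2+t[1]*d2
    return (p+q)/2,np.linalg.norm(p-q)
E
python3 - <<'E'
from h import *
np.set_printoptions(precision=3,suppress=True)
for n in("top","scene"):
    c=cam(n);save(c,n+"0");print(n,c["T"],c["intrinsics"][0])
print(robot.state())
E
```

```text
top [[ 0.013  0.999 -0.052  0.413]
 [-1.     0.014  0.021  0.077]
 [ 0.022  0.052  0.998  1.123]
 [ 0.     0.     0.     1.   ]] [492.6    0.   320.29]
scene [[-0.04  -0.761  0.648  1.193]
 [ 0.999 -0.036  0.019  0.099]
 [ 0.009  0.648  0.762  0.886]
 [ 0.     0.     0.     1.   ]] [477.063   0.    323.494]
{'time': 0.1, 'qpos': array([-1.34 ,  0.151,  1.438,  0.   ,  1.554, -0.134]), 'qd': array([-0.001, -0.002,  0.   , -0.001,  0.   ,  0.001]), 'joint_torque': array([  0.005, -71.438, -57.18 ,  -0.   ,   0.007,   0.   ]), 'tcp_pos': array([ 0.205, -0.537,  0.256]), 'ee_rot': array([-3.088, -0.57 ,  0.   ]), 'force': array([-0.206, -0.242, -0.509]), 'torque': array([ 0.06 ,  0.031, -0.032]), 'grasp_force': 0.0, 'gripper_width': 0.08511107132315307}
```

View pics/top0.png

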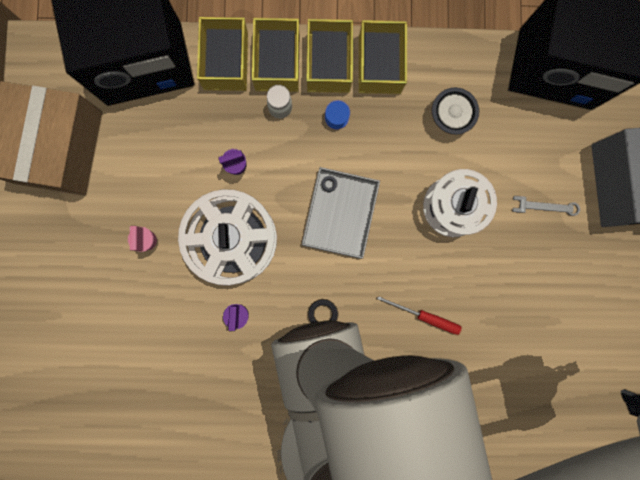

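View pics/scene0.png

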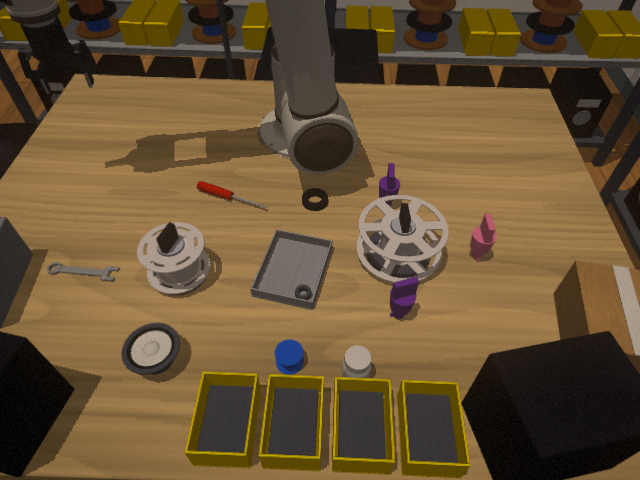

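The top view shows the larger reel at about (228,238) with its black wing at (223,237). The tray is at (340,214) with the collar at its upper-left corner (329,184), and the small reel is at (460,203). In the scene view the large reel is at (402,237) with its wing tip at about (405,215), and the tray is at (293,268).

```bash
python3 - <<'E'
from h import *
np.set_printoptions(precision=4,suppress=True)
t=cam("top");s=cam("scene")
def blob(c,roi,f):
    x0,y0,x1,y1=roi; m=np.zeros(c["img"].shape[:2],np.uint8)
    m[y0:y1,x0:x1]=f(c["img"][y0:y1,x0:x1].astype(int))*255
    k=max(cv2.findContours(m,cv2.RETR_EXTERNAL,cv2.CHAIN_APPROX_NONE)[0],key=cv2.contourArea)
    return k.reshape(-1,2).astype(np.float32)
dark=lambda a:a.max(2)<60
white=lambda a:(a.min(2)>120)&(a.max(2)-a.min(2)<45)
wt=blob(t,(212,218,236,254),dark); ws=blob(s,(392,196,418,236),dark)
print("wing top",cv2.minAreaRect(wt),"scene",cv2.minAreaRect(ws),ws.min(0),ws.max(0))
# wing upper face centre in each view: top-view rect centre at assumed z, check by triangulation
rt=cv2.minAreaRect(wt)[0]
tops=ws[ws[:,1]<=ws[:,1].min()+1].mean(0)
print("tri wing top edge",tri(t,wt[wt[:,1]<=wt[:,1].min()+1].mean(0),s,tops), tri(t,rt,s,cv2.minAreaRect(ws)[0]))
for z in(.148,.13): 
    p=onz(t,cv2.boxPoints(cv2.minAreaRect(wt)),z);print("wing box",z,p.mean(0),p[:,:2])
for c,roi,n in((t,(170,182,286,294),"top"),(s,(352,194,452,264),"scene")):
    k=blob(c,roi,white); h=cv2.convexHull(k).reshape(-1,2)
    p=onz(c,h,.1)[:,:2].astype(np.float32); e=cv2.fitEllipse(p);print("reel",n,e, cv2.minEnclosingCircle(p))
# tray
g=cv2.cvtColor(t["img"],cv2.COLOR_RGB2HSV); 
m=np.zeros(g.shape[:2],np.uint8);m[160:266,292:388]=((g[160:266,292:388,1]<50))*255
k=max(cv2.findContours(m,cv2.RETR_EXTERNAL,cv2.CHAIN_APPROX_NONE)[0],key=cv2.contourArea)
p=onz(t,k.reshape(-1,2),.03)[:,:2].astype(np.float32);r=cv2.minAreaRect(p);print("tray top",r,cv2.boxPoints(r))
ck=onz(t,[(329,184)],.02);print("collar",ck)
v=t["img"][150:340,120:290];cv2.imwrite("pics/crop.png",cv2.resize(np.hstack([v,s["img"][180:370,350:520]]),None,fx=2.3,fy=2.3,interpolation=2)[:,:,::-1])
print(t["img"][237,223],t["img"][237,210])
E
```

```text
wing top ((223.5, 236.0), (24.0, 9.0), 90.0) scene ((404.5000305175781, 217.50001525878906), (29.417417526245117, 10.590270042419434), 78.69007110595703) [399. 203.] [410. 232.]
tri wing top edge (array([0.4918, 0.2436, 0.1877]), np.float64(0.0005673521470722006)) (array([0.4731, 0.253 , 0.1271]), np.float64(0.0018933922851960547))
wing box 0.148 [0.4719 0.2484 0.148 ] [[0.4955 0.2579]
 [0.4958 0.2401]
 [0.4482 0.239 ]
 [0.4479 0.2567]]
wing box 0.13 [0.4729 0.2516 0.13  ] [[0.497  0.2612]
 [0.4973 0.2431]
 [0.4489 0.242 ]
 [0.4486 0.26  ]]
reel top ((0.4732331335544586, 0.25004464387893677), (0.19818353652954102, 0.2056436389684677), 163.6652069091797) ((0.4727582335472107, 0.24917292594909668), 0.10312913358211517)
reel scene ((0.4932389557361603, 0.24723567068576813), (0.20176713168621063, 0.246094211935997), 71.35549926757812) ((0.4888240694999695, 0.23874537646770477), 0.1207536906003952)
tray top ((0.5355271100997925, 0.009930595755577087), (0.1405590921640396, 0.1806606501340866), 78.0578384399414) [[ 0.4326 -0.0401]
 [ 0.6094 -0.0775]
 [ 0.6384  0.06  ]
 [ 0.4617  0.0974]]
collar [[0.6007 0.0361 0.02  ]]
[42 43 41] [216 215 209]
```

View pics/crop.png

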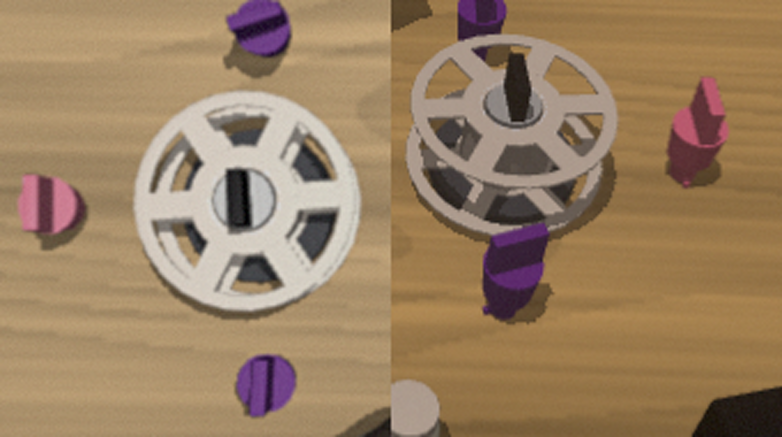

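The crop confirms that the larger reel's plug is the black wing at the reel centre, lying along world x. The purple and pink look-alikes stand outside the flange. Next I move above the plug.

>>> play_rows --deltas '[0.03,0.05,0,0,0,-1.4,0,0.03,0.05,0,0,0,-1.4,0,0.03,0.05,0,0,0,-1.4,0,0.03,0.05,0,0,0,-1.4,0,0.03,0.05,0,0,0,-1.4,0]' --squeeze 60

```text
time: 0.82
tcp_pos: [0.3557, -0.2854, 0.2563]
ee_rot: [3.119, 0.378, 0.0]
force: [1.2, -0.8, 0.6]
gripper_width: 0.0854
grasp_force: 0.0
```

>>> play_rows --deltas '[0.015,0.053,0,0,0,-1.4,0,0.015,0.053,0,0,0,-1.4,0,0.015,0.053,0,0,0,-1.4,0,0.015,0.053,0,0,0,-1.4,0,0.015,0.053,0,0,0,-1.4,0]'

```text
time: 1.45
tcp_pos: [0.4302, -0.0203, 0.2564]
ee_rot: [3.136, 0.188, 0.001]
force: [1.7, 0.0, 0.2]
gripper_width: 0.0853
grasp_force: 0.0
```

>>> play_rows --deltas '[0.009,0.054,0,0,0,-1.4,0,0.009,0.054,0,0,0,-1.4,0,0.009,0.054,0,0,0,-1.4,0,0.009,0.054,0,0,0,-1.4,0,0.009,0.054,0,0,0,-1.3,0]'

```text
time: 2.08
tcp_pos: [0.475, 0.2498, 0.2563]
ee_rot: [-3.142, 0.001, -0.0]
force: [0.9, 0.3, 0.9]
gripper_width: 0.0856
grasp_force: 0.0
```

>>> play_rows --deltas '[0,0,0,0,0,0,0,0,0,0,0,0,0,0]'

```text
time: 2.33
tcp_pos: [0.4749, 0.2477, 0.256]
ee_rot: [3.141, 0.001, -0.001]
force: [-0.5, 0.3, 0.6]
gripper_width: 0.0851
grasp_force: 0.0
```

```bash
python3 - <<'E'
from h import *
np.set_printoptions(precision=4,suppress=True)
c=cam("wrist");save(c,"w1");print(robot.state());print(c["T_tool_cam"])
E
```

```text
{'time': 2.375, 'qpos': array([ 0.336 ,  0.0682,  1.5285, -0.0001,  1.5452,  1.907 ]), 'qd': array([-0.0126, -0.0106,  0.0026,  0.0024,  0.0003,  0.0018]), 'joint_torque': array([  1.6393, -62.3529, -57.2432,   0.0753,  -0.0228,   0.0332]), 'tcp_pos': array([0.475 , 0.2472, 0.2562]), 'ee_rot': array([ 3.1414, -0.0003, -0.0003]), 'force': array([-0.1025, -0.2244, -0.4786]), 'torque': array([ 0.0077,  0.0327, -0.0446]), 'grasp_force': 0.0, 'gripper_width': 0.08565699379000564}
[[-0.0018  0.9639  0.2662  0.0666]
 [ 1.      0.0017  0.0003  0.0009]
 [-0.0002  0.2662 -0.9639 -0.1181]
 [ 0.      0.      0.      1.    ]]
```

View pics/w1.png

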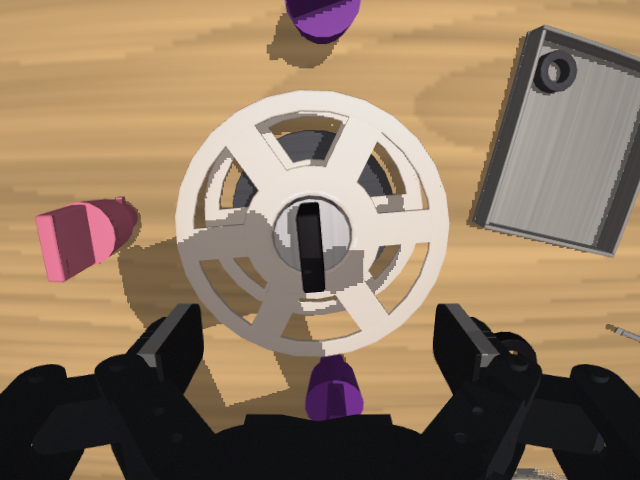

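The wrist view shows the wing between about (310,203) and (315,291), inside the grey plug top at (312,235). I refine its position and angle with this view.

```bash
python3 - <<'E'
from h import *
np.set_printoptions(precision=4,suppress=True)
c=cam("wrist");t=cam("top")
m=np.zeros((480,640),np.uint8);m[195:298,285:340]=(c["img"][195:298,285:340].max(2)<45)*255
k=max(cv2.findContours(m,cv2.RETR_EXTERNAL,cv2.CHAIN_APPROX_NONE)[0],key=cv2.contourArea)
print(cv2.minAreaRect(k))
for v in(200,206,215,225,240,255,270,280,288,291):
    x=np.where(m[v])[0];print(v,x.min() if len(x) else None,x.max() if len(x) else None, c["img"][v,298:330:2].max(1))
A=(223.5,227) ;B=(223.5,248)
far=[(310.5,205)];near=[(314.5,291)]
print("tri centre",tri(t,(223.5,236),c,(312.5,247)))
for z in(.148,.14):
    p=onz(c,far+near,z);print(z,p,np.degrees(np.arctan2(*(p[0]-p[1])[[1,0]])))
# reel flange in wrist view
g=c["img"].astype(int);w=np.zeros((480,640),np.uint8);w[85:300,170:455]=((g.min(2)>150)&(np.ptp(g,axis=2)<45))[85:300,170:455]*255
h=cv2.convexHull(max(cv2.findContours(w,cv2.RETR_EXTERNAL,cv2.CHAIN_APPROX_NONE)[0],key=cv2.contourArea)).reshape(-1,2)
h=h[h[:,1]<225]
for z in(.1,): print("reel",cv2.fitEllipse(onz(c,h,z)[:,:2].astype(np.float32)))
E
```

```text
((309.3975524902344, 247.37298583984375), (88.81556701660156, 23.35822296142578), 84.80557250976562)
200 None None [ 68  76 127 188 202 207 207 204 205 201 202 170 103  79  58  67]
206 299 317 [103  11  12  13  10  12  12  11  12  14 138 212 210 211 210 206]
215 296 318 [ 18  19  20  21  23  24  24  28  29  26  13 210 208 209 207 206]
225 296 319 [ 34  38  38  38  40  40  42  42  42  36  16 176 206 207 205 203]
240 298 320 [ 22  36  36  37  38  38  39  39  40  40  26  13 193 201 202 202]
255 299 321 [ 84  28  34  34  35  36  37  36  37  37  34  23  53 116 116 116]
270 301 323 [100  62  19  20  19  19  32  31  20  18  17  17  13  92 124 144]
280 302 323 [137 138  15  18  18  18  19  18  20  17  17  18  13 115 137 137]
288 303 323 [137 137  62  18  19  19  19  17  16  18  16  16  14 149 136 136]
291 304 320 [136 136 100  17  18  17  16  14  15  13  12  14 107 225 225 225]
tri centre (array([0.4729, 0.2503, 0.1345]), np.float64(0.001064505186123681))
0.148 [[0.5024 0.2506 0.148 ]
 [0.4486 0.2485 0.148 ]] 2.240593125088307
0.14 [[0.5011 0.2508 0.14  ]
 [0.4453 0.2486 0.14  ]] 2.2405931250882767
reel ((0.4729982614517212, 0.25127455592155457), (0.1971055269241333, 0.19786804914474487), 171.08509826660156)
```

>>> play_rows --deltas '[-0.002,0.0025,-0.03,0,0,3,0,0,0,-0.035,0,0,0,0,0,0,-0.03,0,0,0,0,0,0,-0.022,0,0,0,0,0,0,0,0,0,0,0]'

```text
time: 3.1
tcp_pos: [0.4726, 0.2494, 0.1383]
ee_rot: [3.14, 0.08, -0.003]
force: [0.5, 0.2, 0.4]
gripper_width: 0.0852
grasp_force: 0.0
```

```bash
python3 - <<'E'
from h import *
c=cam("wrist");save(c,"w2");print(robot.state())
E
```

```text
{'time': 3.15, 'qpos': array([3.41455555e-01, 1.36748508e-01, 1.69426236e+00, 8.02976615e-05,
       1.31085112e+00, 1.86088681e+00]), 'qd': array([ 0.00517913, -0.0138306 , -0.02659407, -0.00071952,  0.00463697,
        0.00213127]), 'joint_torque': array([-7.11375824e-02, -6.33436847e+01, -5.04388046e+01, -1.49768413e-03,
       -2.86908913e-01, -7.52094638e-03]), 'tcp_pos': array([0.47320368, 0.2496949 , 0.13961107]), 'ee_rot': array([ 3.14054755e+00,  8.06425230e-02, -4.40001287e-04]), 'force': array([ 0.31878769, -0.32614761,  0.84158219]), 'torque': array([ 0.0373848 , -0.00824786,  0.01958793]), 'grasp_force': 0.0, 'gripper_width': 0.08544179153395241}
```

View pics/w2.png

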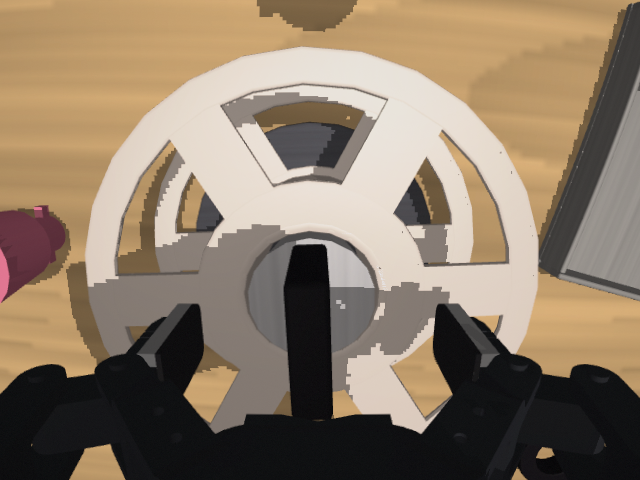

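The wing is between the pads, nearly parallel to them and about 2 mm towards +y (left in the image). I centre on it and close.

>>> play_rows --deltas '[0,0.002,0,0,0,1,120,0,0,0,0,0,0,255,0,0,0,0,0,0,255,0,0,0,0,0,0,255,0,0,0,0,0,0,255]' --squeeze 60

```text
time: 3.78
tcp_pos: [0.4732, 0.2524, 0.1396]
ee_rot: [-3.139, -0.11, -0.001]
force: [-1.1, -0.4, 4.4]
gripper_width: 0.013
grasp_force: 58.6
```

>>> play_rows --deltas '[0,0,0,0,0,0,255,0,0,0,0,0,0,255,0,0,0,0,0,0,255]'

```text
time: 4.15
tcp_pos: [0.4732, 0.2524, 0.1396]
ee_rot: [-3.139, -0.11, -0.001]
force: [-1.0, -0.1, 6.9]
gripper_width: 0.0133
grasp_force: 58.6
```

>>> play_rows --deltas '[0,0,0,0,0,7,255,0,0,0,0,0,9,255,0,0,0,0,0,10,255,0,0,0,0,0,10,255,0,0,0,0,0,9,255]'

```text
time: 4.78
tcp_pos: [0.4732, 0.2524, 0.1396]
ee_rot: [-2.855, -1.31, -0.001]
force: [-1.1, -0.2, 5.3]
gripper_width: 0.0134
grasp_force: 58.8
```

>>> play_rows --deltas '[0,0,0,0,0,1,255,0,0,0,0,0,0,255,0,0,0,0,0,0,255]'

```text
time: 5.15
tcp_pos: [0.4732, 0.2524, 0.1396]
ee_rot: [-2.847, -1.328, -0.001]
force: [-1.0, -0.0, 6.6]
gripper_width: 0.0136
grasp_force: 58.8
```

```bash
python3 - <<'E'
from h import *
c=cam("wrist");save(c,"w3");s=robot.state();print(s["ee_rot"],s["tcp_pos"],s["force"],s["torque"])
E
```

```text
[-2.84713855e+00 -1.32763955e+00 -7.77337819e-04] [0.4732292  0.25244436 0.13958826] [-0.9986963  -0.19650284  4.53164284] [ 0.01403457  0.21322661 -0.09094371]
```

View pics/w3.png

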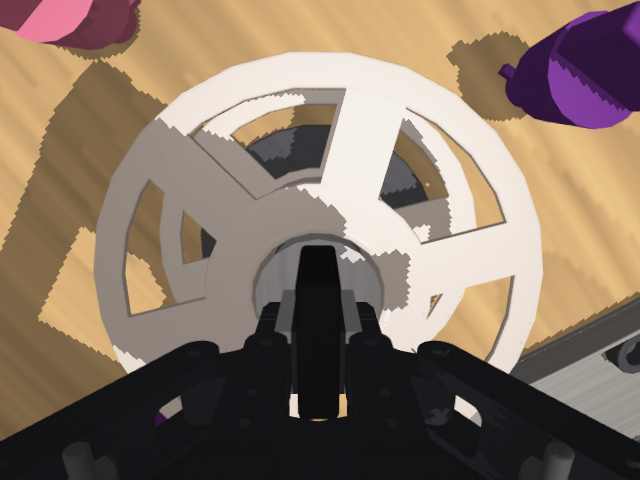

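The wing stayed square in the pads through the twist, with the tool now at 50°. I pull straight up.

>>> play_rows --deltas '[0,0,0.008,0,0,0,255,0,0,0.012,0,0,0,255,0,0,0.015,0,0,0,255]'

```text
time: 5.58
tcp_pos: [0.4731, 0.2524, 0.1753]
ee_rot: [-2.847, -1.328, 0.0]
force: [0.0, -0.6, -1.9]
gripper_width: 0.0133
grasp_force: 59.1
```

>>> play_rows --deltas '[0,0,0.02,0,0,0,255,0,0,0.03,0,0,0,255,0,0,0.02,0,0,0,255,0,0,0.015,0,0,0,255,0,0,0,0,0,0,255]'

```text
time: 6.2
tcp_pos: [0.4734, 0.2524, 0.2604]
ee_rot: [2.847, 1.328, 0.003]
force: [0.1, -0.6, -2.3]
gripper_width: 0.0131
grasp_force: 59.2
```

```bash
python3 - <<'E'
from h import *
np.set_printoptions(precision=4,suppress=True)
s=robot.state();print(s["ee_rot"],s["tcp_pos"],s["force"],s["gripper_width"])
c=cam("wrist");t=cam("scene");cv2.imwrite("pics/lift.png",np.hstack([t["img"][120:320,230:480],c["img"][::2,::2][:200]])[:,:,::-1])
E
```

```text
[2.8471 1.3277 0.0027] [0.4734 0.2524 0.2604] [ 0.0691 -0.5588 -2.3204] 0.0131465013201866
```

View pics/lift.png

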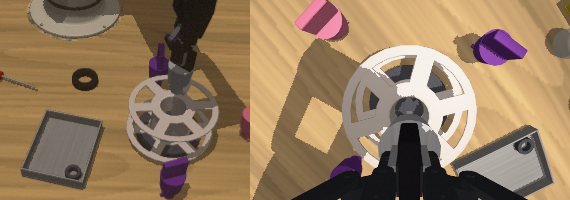

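The plug is out and hanging straight in the gripper, with the foot about 120 mm above its seat. I carry it to the free part of the tray, away from the collar.

>>> play_rows --deltas '[0.004,-0.03,0,0,0,0,255,0.006,-0.05,0,0,0,0,255,0.006,-0.05,0,0,0,0,255,0.006,-0.05,0,0,0,0,255,0.005,-0.042,0,0,0,0,255]'

```text
time: 6.92
tcp_pos: [0.4998, 0.0286, 0.2584]
ee_rot: [-2.847, -1.327, 0.002]
force: [0.3, 1.0, -1.9]
gripper_width: 0.013
grasp_force: 59.1
```

>>> play_rows --deltas '[0.003,-0.029,0,0,0,0,255,0,0,-0.04,0,0,0,255,0,0,-0.05,0,0,0,255,0,0,-0.035,0,0,0,255,0,0,0,0,0,0,255]'

```text
time: 7.55
tcp_pos: [0.5015, 0.0015, 0.1316]
ee_rot: [-2.844, -1.326, 0.007]
force: [-0.6, 0.7, -1.4]
gripper_width: 0.0135
grasp_force: 59.1
```

```bash
python3 - <<'E'
from h import *
np.set_printoptions(precision=4,suppress=True)
s=robot.state();print(s["ee_rot"],s["tcp_pos"],s["force"],s["gripper_width"])
c=cam("wrist");t=cam("scene");cv2.imwrite("pics/over.png",np.hstack([cv2.resize(t["img"][190:330,210:370],None,fx=2,fy=2),c["img"][:280,140:500]])[:,:,::-1])
E
```

```text
[-2.8444 -1.3263  0.0073] [0.5015 0.0015 0.1316] [-0.6319  0.6577 -1.385 ] 0.013525751671272717
```

View pics/over.png

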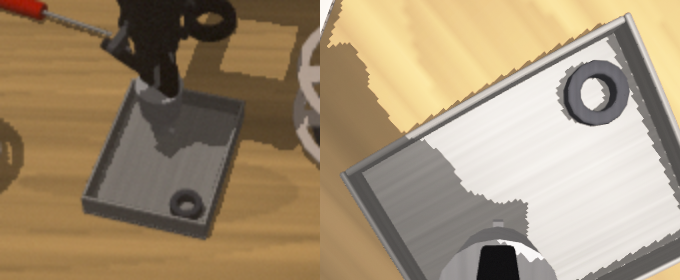

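The plug is over the tray's clear near part, away from the collar. I lower it in small steps, watching the force.

>>> play_rows --deltas '[0,0,-0.008,0,0,0,255,0,0,-0.005,0,0,0,255,0,0,0,0,0,0,255]'

```text
time: 8.02
tcp_pos: [0.503, 0.0014, 0.1212]
ee_rot: [-2.847, -1.328, 0.0]
force: [0.6, -0.2, -2.0]
gripper_width: 0.013
grasp_force: 59.2
```

>>> play_rows --deltas '[0,0,-0.002,0,0,0,255,0,0,-0.002,0,0,0,255,0,0,0,0,0,0,255]'

```text
time: 8.4
tcp_pos: [0.5031, 0.0014, 0.1172]
ee_rot: [-2.847, -1.328, 0.0]
force: [0.1, -0.1, -2.8]
gripper_width: 0.0129
grasp_force: 59.2
```

>>> play_rows --deltas '[0,0,-0.002,0,0,0,255,0,0,-0.001,0,0,0,255,0,0,0,0,0,0,255]'

```text
time: 8.78
tcp_pos: [0.5031, 0.0014, 0.1142]
ee_rot: [-2.847, -1.328, 0.0]
force: [-0.3, 0.7, -2.1]
gripper_width: 0.0131
grasp_force: 59.2
```

>>> play_rows --deltas '[0,0,-0.001,0,0,0,255,0,0,0,0,0,0,255]'

```text
time: 9.02
tcp_pos: [0.5033, 0.0013, 0.1136]
ee_rot: [2.847, 1.328, 0.001]
force: [-1.4, 0.8, 4.2]
gripper_width: 0.0129
grasp_force: 60.1
```

Contact (force +4 N). I open gently, then go straight up.

>>> play_rows --deltas '[0,0,0,0,0,0,200,0,0,0,0,0,0,120,0,0,0,0,0,0,40,0,0,0,0,0,0,0,0,0,0,0,0,0,0]' --squeeze 20

```text
time: 9.65
tcp_pos: [0.5031, 0.0014, 0.1132]
ee_rot: [-2.847, -1.328, 0.0]
force: [-0.1, 0.6, -0.7]
gripper_width: 0.0851
grasp_force: 0.0
```

>>> play_rows --deltas '[0,0,0.02,0,0,0,0,0,0,0.04,0,0,0,0,0,0,0.05,0,0,0,0,0,0,0.04,0,0,0,0,0,0,0,0,0,0,0]'

```text
time: 10.28
tcp_pos: [0.504, 0.0013, 0.2662]
ee_rot: [2.845, 1.327, 0.006]
force: [0.1, 0.1, -1.0]
gripper_width: 0.0856
grasp_force: 0.0
```

```bash
python3 - <<'E'
from h import *
np.set_printoptions(precision=4,suppress=True)
s=robot.state();print(s["tcp_pos"],s["force"],s["gripper_width"])
c=cam("wrist");t=cam("scene");cv2.imwrite("pics/done.png",np.hstack([cv2.resize(t["img"][180:330,130:450],None,fx=1.5,fy=1.5),c["img"][100:325,140:440]])[:,:,::-1])
E
```

```text
[0.504  0.0013 0.2662] [ 0.0796  0.0833 -0.9772] 0.08556056713637705
```

View pics/done.png

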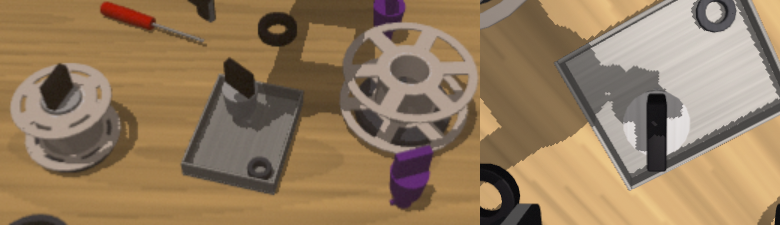

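The plug stands upright in the tray at about (238,85) in the left crop. The gripper is clear of it, the small reel's plug is still seated, and the large reel's bore is empty.

```bash
python3 -c "
from bench import robot
print(robot.sign_off())"
```

```text
the job is handed in; nothing more can be done
None
```

The larger reel's plug was twisted about 46°, pulled straight out and stood upright in the tray; the smaller reel's plug was left in its seat, and the job is handed in (no verdict was returned).

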